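Bed down three glued sole pieces, heel to toe

TASK

Bed down the three freshly glued rubber pieces on the sole of the upturned shoe: with a fingertip press lightly on the D-shaped heel piece, then on the small round middle piece, then on the oblong toe piece, taking the finger off the shoe after each, so that every piece sinks about 5 mm and stays there. Do not squash a piece right down, and do not lift, tip or shift the shoe. Leave the tools and other things lying around alone.

Things in the scene. Friction and masses are not known exactly. Their poses are not given: they have to be found in the camera images.
- shoe: Brown shoe, 270 mm long, 92 mm wide near the toe, 68 at the heel, sole up, on a steel last stand (foot plate 200 x 110 mm); one loose body, 3.5 kg. Origin: centre of the plate's underside, on the bench; x to the toe, z up. The flat tan sole is 115 mm above the bench. On it in a row along x stand three dark rubber pieces, tops 129 mm above the bench when not sunk.
- heel_piece (a joint): Slide of the heel piece: D-shaped piece at the heel, 60 mm long, 56 mm wide, about 98 mm behind the shoe's origin (-x). Value in m: 0 = as laid, proud by 14 mm (0 to 0.0015 at the start), growing as it sinks straight down; hard stop 0.013. Yields at 3.5 N plus 0.35 N per mm sunk (5.3 N at 5 mm, 7 N at 10 mm), pressed slowly; stays where it is left.
- heel_piece_top (a point): Centre of the flat top of the heel piece (D-shaped piece at the heel, 60 mm long, 56 mm wide, about 98 mm behind the shoe's origin (-x)); moves down with it. z up, x to the toe.
- middle_piece (a joint): Slide of the middle piece: small round piece, 40 mm across, at the narrow middle of the sole, about 12 mm behind the shoe's origin. Value in m: 0 = as laid, proud by 14 mm (0 to 0.0015 at the start), growing as it sinks straight down; hard stop 0.013. Yields at 3.5 N plus 0.35 N per mm sunk (5.3 N at 5 mm, 7 N at 10 mm), pressed slowly; stays where it is left.
- middle_piece_top (a point): Centre of the flat top of the middle piece (small round piece, 40 mm across, at the narrow middle of the sole, about 12 mm behind the shoe's origin); moves down with it. z up, x to the toe.
- toe_piece (a joint): Slide of the toe piece: oblong bar-shaped piece lying across the toe end, 36 mm along the shoe, 66 mm across it, about 82 mm ahead of the shoe's origin (+x). Value in m: 0 = as laid, proud by 14 mm (0 to 0.0015 at the start), growing as it sinks straight down; hard stop 0.013. Yields at 3.5 N plus 0.35 N per mm sunk (5.3 N at 5 mm, 7 N at 10 mm), pressed slowly; stays where it is left.
- toe_piece_top (a point): Centre of the flat top of the toe piece (oblong bar-shaped piece lying across the toe end, 36 mm along the shoe, 66 mm across it, about 82 mm ahead of the shoe's origin (+x)); moves down with it. z up, x to the toe.
- hammer: Bystander, loose, to be left alone: cobbler's hammer, 260 mm long, lying on its side. Origin at its underside.
- tape_roll: Bystander, loose, to be left alone: roll of paper tape, ring 90 mm across, 22 mm high, lying flat. Origin at its underside.
- tack_cup: Bystander, loose, to be left alone: open aluminium cup, 60 mm across, 45 mm high. Origin at its underside.
- glue_jar: Bystander, loose, to be left alone: capped jar, 60 mm across, 75 mm high. Origin at its underside.
- wax_puck: Bystander, loose, to be left alone: puck of dark brown wax, 60 mm across, 24 mm high. Origin at its underside.

How it is judged:
By the outcome, as a careful person would: the job done as asked, in the order asked, and still so for the second after the job is handed in, with the robot touching nothing.
It also fails if it takes over 51 s, if anything falls off the work surface, if the arm or the gripper's body presses on something with over 40 N, if the wrist force passes 120 N, or if a joint passes its speed limit or range.

ROBOT

A 7-joint arm with a two-finger parallel gripper is mounted at the origin on the work surface. World frame = base frame: x ahead of the robot, y to its left, z up, the work surface at z = 0. Lengths are in m, angles in degrees, forces in N, time in s.
With the tool pointing down it reaches from about 0.4 to 0.9 m from the base axis. Payload 5.5 kg.
Tool frame: the origin (TCP) lies midway between the tips of the shut fingers; the grasp point (between the pads) lies env.hold_point_z behind it (env.hold_point_z is the distance from the TCP to the grasp point, in m); z points along the fingers, y is the line along which they close (so a half turn about z gives the same grasp; the last joint's range is limited). The gripper opens to 85 mm and grips with 20 to 120 N. Pads are 22 mm wide; open, the fingers measure 114 mm over their backs; the gripper's body (76 mm by 85 mm) begins 54 mm behind the grasp point. The pads swing forward as they close: fully open they stand 13 mm farther back than shut.
Start: joints at [86.643, 28.699, -24.465, 88.831, 12.651, 65.22, -12.049], TCP at [0.206, -0.617, 0.231] pointing down, gripper open.
Joint ranges: [-164.97, 164.97], [-17.58, 116.51], [-87.97, 89.64], [11.32, 138.91], [-80.73, 260.73], [10.89, 115.49], [-147.41, 147.41]. Speed limits (degrees/s): [147.25, 147.25, 180, 180, 180, 180, 180].

INTERFACE

Orientations are given as a 3x3 rotation matrix whose columns are the frame's x, y, z axes.
In Python, from workcell import observe, eyes, env gives the robot as it stands.
- The arm moves only by the tool move_arm, never from a script. Its argument "targets" is a list of rows, each an object with "linear": the shift along the world's x, y, z scaled (see below), a list of three; "yaw": the turn about the world's z scaled (see below). In form: [{"linear": [tx, ty, tz], "yaw": yaw}, ...]. A call has 1 to 5 rows; each row is the pose to reach, as a shift and turn from the pose commanded when the call began, turning the shorter way round; what a row does not reach only later rows make up. The controller multiplies each number of a shift by 200 mm and each number of a turn by pi rad. A row lasts 1/8 s, in which the tool goes at most 62.5 mm and 10.7 degrees, less where a joint would pass 70% of its speed; a pose out of reach is approached as far as the arm can. A call with a number of a shift or a turn outside -1 to 1 is refused whole. A call with a gripper value outside its range is refused whole. "hand" is the closure, from -1 (fully open) to 1 (shut), set as the call begins (left out, the last holds). The fingers move at their own pace and stop on an object; "squeeze" is the grip in N (left out, the last holds). Time passes only in rows, so rows that repeat a pose let the fingers close. It gives the time, the measured TCP pose, the force, the opening and the grip force at its end, in the units of the state.
- observe(): the state, without advancing time (a new reading comes with each control period).
- eyes.camera(name): name is "scene" or "top" or "wrist"; returns a dict with "image" (384x512x3 uint8, red, green, blue), "range_z" (384x512 float32, m along the optical axis (not along the pixel's ray), 0 where there is no reading), "mtx" (3x3 intrinsics, pixels), "rvec" (rotation vector, rad) and "tvec" (3), from world to camera coordinates, as OpenCV has them; the wrist camera has in their place "tool_from_camera" (4x4, takes a point from camera to tool coordinates, whose origin is the TCP and whose axes are the flange's). Camera axes: x right, y down, z forward; pixel columns grow to the right and rows downward; lengths in m; the calibration is good to about 2 mm. A picture is of the moment at which its call begins: read the wrist's pose just before it.
- env.job_done(): hands the job in; it is judged then, once.
The state is a dict: "time": time; "q": joint angles; "joint_velocities": joint speeds; "joint_torque": joint torques, N m; "eef_pos": TCP position; "ee_rot": TCP orientation; "contact_force": force on the tool from outside, world axes, zero at the start; "ft_torque": the same for the moment, N m; "gripper_width": opening from 0.0 (shut) to 1.0 (fully open); "grasp_force": force on a finger pad.
Only numpy, scipy, OpenCV 4.12 (cv2) and the standard library are available. Lean on these libraries where they do the work, as an engineer would, in place of code of your own. Each camera call takes 0.05 s, during which the arm holds its last target. There are 200 camera calls.

## Working session

There is one attempt and no reset: what is moved stays moved. The work goes in short steps, Python scripts to look and compute and a tool call to move; the robot and the scene stay as the last step left them, time stands still between calls to the robot, and variables do not carry over. Pictures are saved under pics/ and viewed, at most 10 in all, crops included, and the job is handed in when it is done.

Besides the shell and the picture viewer there is one more tool, called after "Call:" by a JSON object that holds its "name" and its "arguments", one argument or row to a line. move_arm: Moves the arm, as the interface text tells. Shifts and turns lie within -1 to 1; 1 stands for 200 mm of shift or pi rad of turn. Its arguments: {"type":"object","properties":{"targets":{"type":"array","items":{"type":"object","properties":{"linear":{"type":"array","items":{"type":"number"}},"yaw":{"type":"number"}}}},"hand":{"type":"number"},"squeeze":{"type":"number"}},"required":["targets"]}

```bash
mkdir -p pics; cat > h.py <<'E'
import numpy as np, cv2
from workcell import observe, eyes, env
def cloud(c):
    K=c["mtx"];Z=c["range_z"];v,u=np.mgrid[:384,:512]
    P=np.stack([(u-K[0,2])/K[0,0]*Z,(v-K[1,2])/K[1,1]*Z,Z],-1)
    R=cv2.Rodrigues(np.array(c["rvec"],float))[0]
    W=(P-np.array(c["tvec"]).ravel())@R
    W[Z==0]=np.nan
    return W
E
python3 - <<'E'
from h import *
o=observe();print(o["time"],o["eef_pos"],o["ee_rot"],o["contact_force"],o["gripper_width"],env.hold_point_z)
c=eyes.camera("top");s=eyes.camera("scene")
W=cloud(c);np.save("top.npy",W);np.save("topimg.npy",c["image"]);np.save("scene.npy",cloud(s))
im=np.hstack([c["image"],s["image"]])[:,:,::-1]
cv2.imwrite("pics/a.png",cv2.resize(c["image"][:,:,::-1],(800,600),interpolation=cv2.INTER_CUBIC))
cv2.imwrite("pics/b.png",s["image"][:,:,::-1])
m=(W[...,2]>.105)&(W[...,2]<.14)
v,u=np.where(m);print(len(v),v.min(),v.max(),u.min(),u.max(),np.nanmin(W[m],0),np.nanmax(W[m],0))
E
```

```text
0.0 [ 0.20530643 -0.61598194  0.23023425] [[ 9.48651463e-01  3.16322731e-01 -5.75227333e-04]
 [ 3.16323248e-01 -9.48649515e-01  1.92375555e-03]
 [ 6.28384806e-05 -2.00693130e-03 -9.99997984e-01]] [ 0.1144768  -0.31747079  0.04688398] 0.9973483821701782 0.0187
4729 140 355 0 276 [0.21931525 0.02489524 0.10504505] [0.70125184 0.67137897 0.13993882]
```

View pics/a.png

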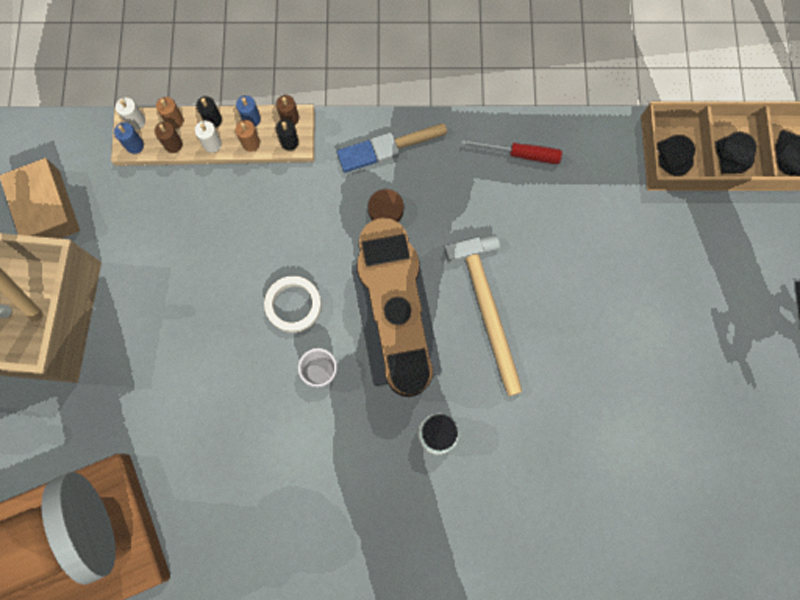

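View pics/b.png

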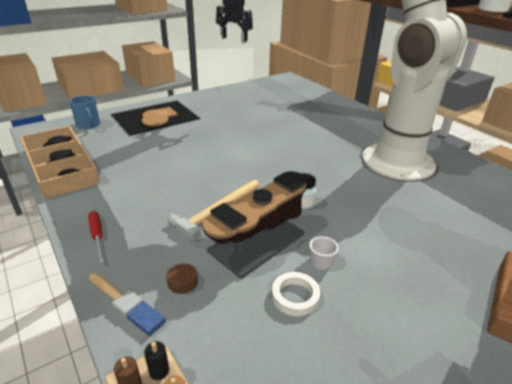

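The top view shows the toe piece at about (386,249), the middle at (398,310) and the heel at (408,372), with the glue jar just past the heel at (439,433). The scene view confirms the pieces stand proud of the sole. Next I measure them.

```bash
python3 - <<'E'
from h import *
for f in("top","scene"):
    W=np.load(f+".npy")
    if f=="top": win=W[110:260,215:290]
    else: win=W[160:260,190:320]
    z=win[...,2]; m=(z>.121)&(z<.14)
    n,l,st,ce=cv2.connectedComponentsWithStats(m.astype(np.uint8))
    for i in range(1,n):
        p=win[l==i]
        if len(p)>20:
            r=cv2.minAreaRect(p[:,:2].astype(np.float32)*1000)
            print(f,len(p),np.median(p,0).round(4),p.mean(0).round(4),np.array(r[0]).round(1),np.array(r[1]).round(1),r[2],p[:,2].std())
    m=(z>.108)&(z<.119); print("sole z",np.median(z[m]))
W=np.load("top.npy")
for n,(u,v) in dict(jar=(439,433),cup=(318,368),ham=(472,248),bench=(560,300)).items(): print(n,W[int(v*.64),int(u*.64)].round(3))
E
```

```text
top 462 [0.6486 0.0926 0.1295] [0.6482 0.0924 0.1295] [649.1  92.4] [37.9 67.1] 10.764692306518555 0.002388458570655223
top 246 [0.5562 0.0745 0.1295] [0.5561 0.0746 0.1294] [556.   74.5] [36.4 39. ] 89.81683349609375 0.0021432005548534896
top 614 [0.4696 0.0572 0.1299] [0.4688 0.0581 0.1298] [466.8  57.7] [60. 56.] 10.19427490234375 0.0019006695959561844
sole z 0.116055143174975
scene 417 [0.4736 0.0597 0.1275] [0.4724 0.0603 0.1271] [466.8  57.1] [61.9 57.9] 10.285063743591309 0.0017293981733197896
scene 219 [0.5591 0.0778 0.1274] [0.5589 0.0771 0.1268] [557.3  74.9] [41.2 37.2] 55.544952392578125 0.0018732606535380046
scene 491 [0.6506 0.0954 0.1273] [0.6503 0.0949 0.1268] [648.9  91.6] [37.5 67.9] 10.467366218566895 0.0017082928665856404
sole z 0.11419100408131978
jar [0.383 0.015 0.073]
cup [0.49  0.201 0.007]
ham [ 0.682 -0.048  0.03 ]
bench [ 0.599 -0.191  0.004]
```

Call:
{"name": "move_arm", "arguments": {
  "targets": [
    {"linear": [0.75, 1, 0], "yaw": 0},
    {"linear": [0.75, 1, 0], "yaw": 0},
    {"linear": [0.75, 1, 0], "yaw": 0},
    {"linear": [0.75, 1, 0], "yaw": 0},
    {"linear": [0.75, 1, 0], "yaw": 0}
  ],
  "hand": 1,
  "squeeze": 20
}}

```text
time: 0.72
eef_pos: [0.3599, -0.4109, 0.2316]
ee_rot: [[0.945, 0.326, 0.002], [0.326, -0.945, 0.002], [0.002, -0.001, -1.0]]
contact_force: [-0.6, -1.1, 0.4]
gripper_width: -0.001
grasp_force: 0.0
```

Call:
{"name": "move_arm", "arguments": {
  "targets": [
    {"linear": [0.3, 1, 0], "yaw": 0},
    {"linear": [0.3, 1, 0], "yaw": 0},
    {"linear": [0.3, 1, 0], "yaw": 0},
    {"linear": [0.3, 1, 0], "yaw": 0},
    {"linear": [0.3, 1, 0], "yaw": 0}
  ]
}}

```text
time: 1.35
eef_pos: [0.4158, -0.2156, 0.2314]
ee_rot: [[0.948, 0.319, -0.0], [0.319, -0.948, -0.0], [-0.0, 0.0, -1.0]]
contact_force: [-0.8, -0.4, 0.3]
gripper_width: 0.001
grasp_force: 0.0
```

```bash
python3 - <<'E'
from h import *
o=observe();print(o["time"],o["q"],o["eef_pos"],o["ee_rot"],o["contact_force"],o["gripper_width"])
E
```

```text
1.35 [ 58.25444827  11.07394279 -37.86288474 113.679958     8.02879449
  57.79237753 -54.76660169] [ 0.41584666 -0.21560746  0.23135515] [[ 9.47652741e-01  3.19302783e-01 -1.19537169e-04]
 [ 3.19302744e-01 -9.47652725e-01 -2.64260176e-04]
 [-1.97658734e-04  2.12258334e-04 -9.99999958e-01]] [-0.82727834 -0.40635748  0.30751855] 0.0010135072677275466
```

Call:
{"name": "move_arm", "arguments": {
  "targets": [
    {"linear": [0.15, 0.9, 0], "yaw": 0},
    {"linear": [0.15, 0.9, 0], "yaw": 0},
    {"linear": [0.15, 0.9, 0], "yaw": 0},
    {"linear": [0.15, 0.9, 0], "yaw": 0},
    {"linear": [0.15, 0.9, 0], "yaw": 0}
  ]
}}

```text
time: 1.98
eef_pos: [0.4456, -0.0387, 0.2311]
ee_rot: [[0.949, 0.314, -0.001], [0.314, -0.949, -0.0], [-0.001, 0.0, -1.0]]
contact_force: [0.8, -1.0, -0.4]
gripper_width: -0.001
grasp_force: 0.0
```

Call:
{"name": "move_arm", "arguments": {
  "targets": [
    {"linear": [0.1, 0.47, -0.1], "yaw": 0},
    {"linear": [0.1, 0.47, -0.3], "yaw": 0},
    {"linear": [0.1, 0.47, -0.4], "yaw": 0},
    {"linear": [0.1, 0.47, -0.4], "yaw": 0},
    {"linear": [0.1, 0.47, -0.4], "yaw": 0}
  ]
}}

```text
time: 2.6
eef_pos: [0.4664, 0.0555, 0.1518]
ee_rot: [[0.95, 0.313, 0.001], [0.313, -0.95, -0.0], [0.0, 0.001, -1.0]]
contact_force: [-0.3, 0.1, 0.7]
gripper_width: -0.002
grasp_force: 0.0
```

```bash
python3 - <<'E'
from h import *
o=observe();print(o["time"],o["q"],o["eef_pos"],o["contact_force"],o["gripper_width"])
E
```

```text
2.6 [ 29.04469513  20.36251735 -45.71347386 117.75623926  19.2202183
  49.32002706 -99.36698292] [0.46638273 0.05553369 0.15181283] [-0.26558058  0.14166249  0.70097924] -0.0024446785005140183
```

Call:
{"name": "move_arm", "arguments": {
  "targets": [
    {"linear": [0, 0.01, -0.04], "yaw": 0},
    {"linear": [0, 0.01, -0.08], "yaw": 0},
    {"linear": [0, 0.01, -0.095], "yaw": 0},
    {"linear": [0, 0.01, -0.095], "yaw": 0}
  ]
}}

```text
time: 3.1
eef_pos: [0.4654, 0.0594, 0.1321]
ee_rot: [[0.949, 0.317, -0.0], [0.317, -0.949, -0.0], [-0.0, -0.0, -1.0]]
contact_force: [0.1, -0.1, 0.6]
gripper_width: -0.002
grasp_force: 0.0
```

Call:
{"name": "move_arm", "arguments": {
  "targets": [
    {"linear": [0, 0, -0.005], "yaw": 0},
    {"linear": [0, 0, -0.005], "yaw": 0}
  ]
}}

```text
time: 3.35
eef_pos: [0.4657, 0.0594, 0.1314]
ee_rot: [[0.949, 0.316, 0.0], [0.316, -0.949, -0.0], [0.0, 0.0, -1.0]]
contact_force: [0.2, 0.4, 0.1]
gripper_width: 0.003
grasp_force: 0.0
```

Call:
{"name": "move_arm", "arguments": {
  "targets": [
    {"linear": [0, 0, -0.005], "yaw": 0},
    {"linear": [0, 0, -0.005], "yaw": 0}
  ]
}}

```text
time: 3.6
eef_pos: [0.4656, 0.0594, 0.1303]
ee_rot: [[0.949, 0.316, 0.0], [0.316, -0.949, -0.0], [0.0, 0.0, -1.0]]
contact_force: [0.6, 0.6, -0.3]
gripper_width: -0.004
grasp_force: 0.0
```

Call:
{"name": "move_arm", "arguments": {
  "targets": [
    {"linear": [0, 0, -0.005], "yaw": 0},
    {"linear": [0, 0, -0.005], "yaw": 0}
  ]
}}

```text
time: 3.85
eef_pos: [0.4655, 0.0594, 0.1292]
ee_rot: [[0.949, 0.316, -0.0], [0.316, -0.949, -0.0], [-0.0, -0.0, -1.0]]
contact_force: [-0.7, 0.4, 1.2]
gripper_width: 0.0
grasp_force: 0.0
```

Call:
{"name": "move_arm", "arguments": {
  "targets": [
    {"linear": [0, 0, -0.005], "yaw": 0},
    {"linear": [0, 0, -0.005], "yaw": 0}
  ]
}}

```text
time: 4.1
eef_pos: [0.4656, 0.0594, 0.1283]
ee_rot: [[0.949, 0.316, -0.0], [0.316, -0.949, 0.0], [-0.0, -0.0, -1.0]]
contact_force: [1.4, -0.4, -0.3]
gripper_width: 0.003
grasp_force: 0.0
```

Call:
{"name": "move_arm", "arguments": {
  "targets": [
    {"linear": [0, 0, -0.005], "yaw": 0},
    {"linear": [0, 0, -0.005], "yaw": 0}
  ]
}}

```text
time: 4.35
eef_pos: [0.4656, 0.0594, 0.1274]
ee_rot: [[0.949, 0.316, 0.0], [0.316, -0.949, -0.0], [0.0, 0.0, -1.0]]
contact_force: [-1.9, -1.0, 3.2]
gripper_width: -0.005
grasp_force: 1.6
```

Call:
{"name": "move_arm", "arguments": {
  "targets": [
    {"linear": [0, 0, -0.005], "yaw": 0},
    {"linear": [0, 0, -0.005], "yaw": 0},
    {"linear": [0, 0, -0.005], "yaw": 0}
  ]
}}

```text
time: 4.72
eef_pos: [0.4656, 0.0594, 0.1263]
ee_rot: [[0.949, 0.316, 0.0], [0.316, -0.949, -0.0], [0.0, 0.0, -1.0]]
contact_force: [-0.4, -1.1, 3.5]
gripper_width: 0.007
grasp_force: 1.9
```

Call:
{"name": "move_arm", "arguments": {
  "targets": [
    {"linear": [0, 0, -0.005], "yaw": 0},
    {"linear": [0, 0, -0.005], "yaw": 0},
    {"linear": [0, 0, -0.005], "yaw": 0}
  ]
}}

```text
time: 5.1
eef_pos: [0.4656, 0.0594, 0.1253]
ee_rot: [[0.949, 0.316, 0.0], [0.316, -0.949, 0.0], [0.0, -0.0, -1.0]]
contact_force: [-0.1, -0.7, 3.9]
gripper_width: -0.004
grasp_force: 1.7
```

```bash
python3 - <<'E'
from h import *
o=observe();print(o["time"],o["eef_pos"],o["contact_force"],o["ft_torque"])
E
```

```text
5.1 [0.46564434 0.05940742 0.12527199] [-0.11057122 -0.67042597  3.85831933] [-0.0384555   0.22464199 -0.00201837]
```

Call:
{"name": "move_arm", "arguments": {
  "targets": [
    {"linear": [0, 0, -0.005], "yaw": 0},
    {"linear": [0, 0, -0.01], "yaw": 0},
    {"linear": [0, 0, -0.01], "yaw": 0},
    {"linear": [0, 0, -0.01], "yaw": 0}
  ]
}}

```text
time: 5.6
eef_pos: [0.4656, 0.0594, 0.1233]
ee_rot: [[0.949, 0.316, 0.0], [0.316, -0.949, 0.0], [0.0, -0.0, -1.0]]
contact_force: [-0.4, -0.0, 3.0]
gripper_width: 0.001
grasp_force: 1.8
```

```bash
python3 - <<'E'
from h import *
o=observe();print(o["time"],o["eef_pos"],o["contact_force"],o["ft_torque"])
E
```

```text
5.6 [0.46561684 0.05936686 0.12326296] [-0.43466001 -0.02356597  2.97551878] [-0.04255448  0.22961413  0.01316316]
```

Call:
{"name": "move_arm", "arguments": {
  "targets": [
    {"linear": [0, 0, 0.02], "yaw": 0},
    {"linear": [0, 0, 0.15], "yaw": 0},
    {"linear": [0.2, 0.04, 0.15], "yaw": 0},
    {"linear": [0.455, 0.075, 0.15], "yaw": 0},
    {"linear": [0.455, 0.075, 0.15], "yaw": 0}
  ]
}}

```text
time: 6.22
eef_pos: [0.5599, 0.0749, 0.1532]
ee_rot: [[0.949, 0.315, 0.002], [0.315, -0.949, 0.002], [0.003, -0.002, -1.0]]
contact_force: [-0.9, 0.7, 0.3]
gripper_width: 0.001
grasp_force: 0.0
```

```bash
cat > chk.py <<'E'
from h import *
o=observe();print(o["time"],o["eef_pos"],o["contact_force"])
P=dict(heel=(.467,.0575),mid=(.5565,.0747),toe=(.649,.092),sole1=(.515,.067),sole2=(.602,.083))
for f in("top","scene"):
    W0=np.load(f+".npy"); W=np.nanmean([cloud(eyes.camera(f)) for _ in range(3)],0)
    for n,p in P.items():
        m=(np.hypot(*(W0[...,:2]-p).transpose(2,0,1))<.014)&(W0[...,2]>.105)
        print(f,n,m.sum(),"dz mm",np.round(1000*np.nanmedian(W[m][:,2]-W0[m][:,2]),2),"z",np.nanmedian(W[m][:,2]).round(4),np.nanmedian(W0[m][:,2]).round(4))
E
python3 chk.py
```

```text
6.225 [0.55990679 0.07492068 0.15321659] [-0.85690293  0.66677868  0.33715414]
top heel 123 dz mm -4.96 z 0.1246 0.1296
top mid 117 dz mm 107.41 z 0.2377 0.1296
top toe 109 dz mm 450.01 z 0.58 0.13
top sole1 118 dz mm 0.5 z 0.1164 0.116
top sole2 114 dz mm 454.36 z 0.5715 0.1169
scene heel 69 dz mm -4.99 z 0.1227 0.1277
scene mid 81 dz mm -0.34 z 0.1274 0.1277
scene toe 104 dz mm 0.06 z 0.1275 0.1275
scene sole1 74 dz mm -0.1 z 0.1143 0.1142
scene sole2 89 dz mm -0.27 z 0.1143 0.1145
```

Call:
{"name": "move_arm", "arguments": {
  "targets": [
    {"linear": [0, 0, -0.04], "yaw": 0},
    {"linear": [0, 0, -0.08], "yaw": 0},
    {"linear": [0, 0, -0.11], "yaw": 0},
    {"linear": [0, 0, -0.11], "yaw": 0},
    {"linear": [0, 0, -0.11], "yaw": 0}
  ]
}}

```text
time: 7.15
eef_pos: [0.5567, 0.0745, 0.1313]
ee_rot: [[0.949, 0.316, 0.0], [0.316, -0.949, 0.0], [0.0, -0.0, -1.0]]
contact_force: [0.0, 0.1, -0.1]
gripper_width: -0.005
grasp_force: 0.0
```

Call:
{"name": "move_arm", "arguments": {
  "targets": [
    {"linear": [0, 0, -0.005], "yaw": 0},
    {"linear": [0, 0, -0.01], "yaw": 0},
    {"linear": [0, 0, -0.01], "yaw": 0}
  ]
}}

```text
time: 7.52
eef_pos: [0.5566, 0.0743, 0.1293]
ee_rot: [[0.949, 0.316, 0.0], [0.316, -0.949, -0.0], [0.0, 0.0, -1.0]]
contact_force: [0.3, -0.2, 0.5]
gripper_width: 0.0
grasp_force: 0.0
```

Call:
{"name": "move_arm", "arguments": {
  "targets": [
    {"linear": [0, 0, -0.003], "yaw": 0},
    {"linear": [0, 0, -0.003], "yaw": 0},
    {"linear": [0, 0, -0.003], "yaw": 0}
  ]
}}

```text
time: 7.9
eef_pos: [0.5566, 0.0744, 0.1287]
ee_rot: [[0.949, 0.316, 0.0], [0.316, -0.949, 0.0], [0.0, 0.0, -1.0]]
contact_force: [-0.7, 0.2, 0.1]
gripper_width: -0.002
grasp_force: 0.0
```

Call:
{"name": "move_arm", "arguments": {
  "targets": [
    {"linear": [0, 0, -0.003], "yaw": 0},
    {"linear": [0, 0, -0.003], "yaw": 0},
    {"linear": [0, 0, -0.003], "yaw": 0}
  ]
}}

```text
time: 8.28
eef_pos: [0.5566, 0.0744, 0.1281]
ee_rot: [[0.949, 0.316, 0.0], [0.316, -0.949, -0.0], [0.0, 0.0, -1.0]]
contact_force: [0.1, 0.3, -0.1]
gripper_width: -0.0
grasp_force: 0.1
```

Call:
{"name": "move_arm", "arguments": {
  "targets": [
    {"linear": [0, 0, -0.003], "yaw": 0},
    {"linear": [0, 0, -0.003], "yaw": 0},
    {"linear": [0, 0, -0.003], "yaw": 0}
  ]
}}

```text
time: 8.65
eef_pos: [0.5567, 0.0744, 0.1277]
ee_rot: [[0.949, 0.316, 0.0], [0.316, -0.949, -0.0], [0.0, 0.0, -1.0]]
contact_force: [-0.4, 0.0, 3.9]
gripper_width: 0.0
grasp_force: 2.0
```

Call:
{"name": "move_arm", "arguments": {
  "targets": [
    {"linear": [0, 0, -0.003], "yaw": 0},
    {"linear": [0, 0, -0.003], "yaw": 0},
    {"linear": [0, 0, -0.003], "yaw": 0}
  ]
}}

```text
time: 9.02
eef_pos: [0.5567, 0.0744, 0.127]
ee_rot: [[0.949, 0.316, 0.0], [0.316, -0.949, 0.0], [0.0, 0.0, -1.0]]
contact_force: [-0.7, -0.8, 4.4]
gripper_width: 0.001
grasp_force: 2.1
```

Call:
{"name": "move_arm", "arguments": {
  "targets": [
    {"linear": [0, 0, -0.005], "yaw": 0},
    {"linear": [0, 0, -0.01], "yaw": 0},
    {"linear": [0, 0, -0.015], "yaw": 0},
    {"linear": [0, 0, -0.019], "yaw": 0},
    {"linear": [0, 0, -0.019], "yaw": 0}
  ]
}}

```text
time: 9.65
eef_pos: [0.5566, 0.0744, 0.1231]
ee_rot: [[0.949, 0.316, 0.0], [0.316, -0.949, 0.0], [0.0, -0.0, -1.0]]
contact_force: [-0.9, -0.0, 3.1]
gripper_width: -0.003
grasp_force: 2.2
```

Call:
{"name": "move_arm", "arguments": {
  "targets": [
    {"linear": [0, 0, 0], "yaw": 0}
  ]
}}

```text
time: 9.78
eef_pos: [0.5567, 0.0744, 0.1231]
ee_rot: [[0.949, 0.316, 0.0], [0.316, -0.949, 0.0], [0.0, 0.0, -1.0]]
contact_force: [-0.4, -0.7, 4.8]
gripper_width: -0.001
grasp_force: 2.1
```

Lift, then go to the toe (+0.0925, +0.0175).

Call:
{"name": "move_arm", "arguments": {
  "targets": [
    {"linear": [0, 0, 0.02], "yaw": 0},
    {"linear": [0, 0, 0.15], "yaw": 0},
    {"linear": [0.2, 0.04, 0.15], "yaw": 0},
    {"linear": [0.46, 0.088, 0.15], "yaw": 0},
    {"linear": [0.46, 0.088, 0.15], "yaw": 0}
  ]
}}

```text
time: 10.4
eef_pos: [0.6514, 0.0926, 0.1523]
ee_rot: [[0.949, 0.315, 0.001], [0.315, -0.949, 0.002], [0.002, -0.002, -1.0]]
contact_force: [-0.9, 0.1, -0.8]
gripper_width: 0.006
grasp_force: 0.0
```

```bash
python3 chk.py
```

```text
10.4 [0.65140727 0.09257307 0.15233548] [-0.90658077  0.10022337 -0.77977961]
top heel 123 dz mm -4.99 z 0.1245 0.1296
top mid 117 dz mm -5.03 z 0.1246 0.1296
top toe 109 dz mm 8.72 z 0.1396 0.13
top sole1 118 dz mm 0.53 z 0.1167 0.116
top sole2 114 dz mm -0.14 z 0.1168 0.1169
scene heel 69 dz mm -4.96 z 0.1228 0.1277
scene mid 81 dz mm -5.3 z 0.1223 0.1277
scene toe 104 dz mm 0.09 z 0.1275 0.1275
scene sole1 74 dz mm 0.04 z 0.1144 0.1142
scene sole2 89 dz mm -0.14 z 0.1144 0.1145
```

Call:
{"name": "move_arm", "arguments": {
  "targets": [
    {"linear": [0, 0, -0.04], "yaw": 0},
    {"linear": [0, 0, -0.08], "yaw": 0},
    {"linear": [0, 0, -0.11], "yaw": 0},
    {"linear": [0, 0, -0.11], "yaw": 0},
    {"linear": [0, 0, -0.11], "yaw": 0}
  ]
}}

```text
time: 11.32
eef_pos: [0.6487, 0.0921, 0.1311]
ee_rot: [[0.949, 0.316, 0.0], [0.316, -0.949, 0.0], [0.0, -0.0, -1.0]]
contact_force: [-0.4, 0.3, 0.0]
gripper_width: -0.001
grasp_force: 0.0
```

Call:
{"name": "move_arm", "arguments": {
  "targets": [
    {"linear": [0, 0, -0.005], "yaw": 0},
    {"linear": [0, 0, -0.01], "yaw": 0},
    {"linear": [0, 0, -0.01], "yaw": 0}
  ]
}}

```text
time: 11.7
eef_pos: [0.6486, 0.0919, 0.1291]
ee_rot: [[0.949, 0.316, -0.0], [0.316, -0.949, -0.0], [-0.0, 0.0, -1.0]]
contact_force: [0.2, -0.6, 0.4]
gripper_width: -0.001
grasp_force: 0.0
```

Call:
{"name": "move_arm", "arguments": {
  "targets": [
    {"linear": [0, 0, -0.003], "yaw": 0},
    {"linear": [0, 0, -0.003], "yaw": 0},
    {"linear": [0, 0, -0.003], "yaw": 0}
  ]
}}

```text
time: 12.08
eef_pos: [0.6486, 0.092, 0.1285]
ee_rot: [[0.949, 0.316, 0.0], [0.316, -0.949, -0.0], [0.0, 0.0, -1.0]]
contact_force: [-0.5, -0.8, 0.1]
gripper_width: -0.004
grasp_force: 0.0
```

Call:
{"name": "move_arm", "arguments": {
  "targets": [
    {"linear": [0, 0, -0.003], "yaw": 0},
    {"linear": [0, 0, -0.003], "yaw": 0},
    {"linear": [0, 0, -0.003], "yaw": 0}
  ]
}}

```text
time: 12.45
eef_pos: [0.6487, 0.092, 0.1282]
ee_rot: [[0.949, 0.316, 0.0], [0.316, -0.949, -0.0], [0.0, 0.0, -1.0]]
contact_force: [-1.1, -0.7, 2.8]
gripper_width: 0.0
grasp_force: 1.5
```

Call:
{"name": "move_arm", "arguments": {
  "targets": [
    {"linear": [0, 0, -0.003], "yaw": 0},
    {"linear": [0, 0, -0.003], "yaw": 0},
    {"linear": [0, 0, -0.003], "yaw": 0}
  ]
}}

```text
time: 12.82
eef_pos: [0.6487, 0.092, 0.1275]
ee_rot: [[0.949, 0.316, 0.0], [0.316, -0.949, 0.0], [0.0, 0.0, -1.0]]
contact_force: [-1.4, -0.6, 3.2]
gripper_width: 0.005
grasp_force: 2.1
```

Call:
{"name": "move_arm", "arguments": {
  "targets": [
    {"linear": [0, 0, -0.003], "yaw": 0},
    {"linear": [0, 0, -0.003], "yaw": 0},
    {"linear": [0, 0, -0.003], "yaw": 0}
  ]
}}

```text
time: 13.2
eef_pos: [0.6487, 0.092, 0.1267]
ee_rot: [[0.949, 0.316, 0.0], [0.316, -0.949, 0.0], [0.0, 0.0, -1.0]]
contact_force: [-0.4, -0.1, 5.3]
gripper_width: 0.002
grasp_force: 2.0
```

Contact came at about 0.1284, so I go to about 0.1233: -3.4 mm.

Call:
{"name": "move_arm", "arguments": {
  "targets": [
    {"linear": [0, 0, -0.005], "yaw": 0},
    {"linear": [0, 0, -0.01], "yaw": 0},
    {"linear": [0, 0, -0.017], "yaw": 0},
    {"linear": [0, 0, -0.017], "yaw": 0},
    {"linear": [0, 0, -0.017], "yaw": 0}
  ]
}}

```text
time: 13.82
eef_pos: [0.6487, 0.092, 0.1232]
ee_rot: [[0.949, 0.316, 0.0], [0.316, -0.949, 0.0], [0.0, -0.0, -1.0]]
contact_force: [-0.2, -0.3, 4.7]
gripper_width: 0.002
grasp_force: 2.0
```

Call:
{"name": "move_arm", "arguments": {
  "targets": [
    {"linear": [0, 0, 0.02], "yaw": 0},
    {"linear": [0, 0, 0.2], "yaw": 0},
    {"linear": [0, 0, 0.5], "yaw": 0},
    {"linear": [0, 0, 0.5], "yaw": 0},
    {"linear": [0, 0, 0.5], "yaw": 0}
  ]
}}

```text
time: 14.45
eef_pos: [0.6484, 0.0917, 0.2231]
ee_rot: [[0.949, 0.316, -0.0], [0.316, -0.949, -0.0], [-0.0, 0.0, -1.0]]
contact_force: [-0.2, -0.6, -1.4]
gripper_width: -0.002
grasp_force: 0.0
```

Call:
{"name": "move_arm", "arguments": {
  "targets": [
    {"linear": [-0.4, -1, 0.2], "yaw": 0},
    {"linear": [-0.4, -1, 0.2], "yaw": 0},
    {"linear": [-0.4, -1, 0.2], "yaw": 0},
    {"linear": [-0.4, -1, 0.2], "yaw": 0},
    {"linear": [-0.4, -1, 0.2], "yaw": 0}
  ]
}}

```text
time: 15.08
eef_pos: [0.5668, -0.1123, 0.2618]
ee_rot: [[0.951, 0.31, -0.003], [0.31, -0.951, -0.001], [-0.003, 0.0, -1.0]]
contact_force: [-0.1, -0.2, 0.9]
gripper_width: -0.003
grasp_force: 0.0
```

```bash
python3 chk.py
```

```text
15.075 [ 0.56679501 -0.11230154  0.26178109] [-0.13359023 -0.24284392  0.85722726]
top heel 123 dz mm -4.85 z 0.1245 0.1296
top mid 117 dz mm -4.87 z 0.1247 0.1296
top toe 109 dz mm -5.09 z 0.1248 0.13
top sole1 118 dz mm 0.47 z 0.1166 0.116
top sole2 114 dz mm -0.11 z 0.1167 0.1169
scene heel 69 dz mm -4.91 z 0.1228 0.1277
scene mid 81 dz mm -5.36 z 0.1225 0.1277
scene toe 104 dz mm -5.01 z 0.1225 0.1275
scene sole1 74 dz mm 0.04 z 0.1143 0.1142
scene sole2 89 dz mm -0.11 z 0.1143 0.1145
```

All three pieces are down about 5 mm and the sole hasn't moved, so I'm handing in.

```bash
python3 -c "
from workcell import env
print(env.job_done())"
```

```text
the job is handed in; nothing more can be done
None
```

I pressed the heel, middle and toe pieces in that order. By the depth cameras each sank about 5 mm and stayed there, the sole's height did not change, and the job was handed in at about 15 s.

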